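Close the sample kegs in the vinegar cellar

ROBOT

A 7-joint arm with a two-finger parallel gripper is mounted at the origin on the work surface. World frame = base frame: x ahead of the robot, y to its left, z up, the work surface at z = 0. Lengths are in m, angles in rad, forces in N, time in s.
With the tool pointing down it reaches from about 0.4 to 0.875 m from the base axis. Payload 6.5 kg.
Tool frame: the origin (TCP) lies on the centre line of the jaws, within the pads' length; the fingertips stand 14 mm ahead of it and the grasp point (between the pads) lies 5 mm behind it; z points along the fingers, y is the direction in which the jaws open and shut (so a half turn about z gives the same grasp; the last joint's range is limited). The gripper opens to 88 mm and grips with 3 to 60 N. Pads are 18 mm wide; open, the fingers measure 123 mm over their backs; the gripper's body (75 mm by 187 mm) begins 45 mm behind the grasp point.
Start: joints at [-1.349, 0.536, -0.004, 1.538, 0.003, 1.067, -0.071], TCP at [0.184, 0.623, 0.253] pointing down, gripper open.
Joint ranges: [-2.7, 2.7], [-0.37, 2.16], [-1.27, 1.26], [0.24, 2.4], [-1.31, 4.45], [0.19, 1.91], [-2.76, 2.76]. Speed limits (rad/s): [2.39, 2.39, 3.14, 3.14, 3.14, 3.14, 3.14].

INTERFACE

Orientations are given as a 3x3 rotation matrix whose columns are the frame's x, y, z axes.
In Python, from station import * gives the robot as it stands. The module is installed in compiled form; this text tells all that it offers.
- The arm moves only by the tool drive_tool, never from a script. Its argument "moves" is a list of rows, each a list of 3 entries, a list of its own where there are three numbers: the shift along the tool's x, y, z in units of 25 mm (1.0 is 25 mm), then the turn, a rotation vector about the tool's x, y, z in units of 5 degrees (1.0 is 5 degrees), then the closure in counts, from 0 (fully open) to 255 (shut). In form: [[[tx, ty, tz], [ax, ay, az], fingers], ...]. A call has 1 to 12 rows; each row shifts and turns the pose as measured when the row begins, along the tool's axes as they then stand; what a row does not reach is not made up. A row lasts 1/8 s, in which the tool goes at most 62.5 mm and 10.7 degrees, less where a joint would pass 70% of its speed; a pose out of reach is approached as far as the arm can. A call is refused whole if a number of a shift passes 1 or a number of a turn 1, either way. A call with a gripper value outside its range is refused whole. The fingers move at their own pace and stop on an object; the grip force is fixed at half the most. Time passes only in rows, so rows that do not move let the fingers close. It gives the time, the measured TCP pose, the force and the opening at its end, in the units of the state.
- sense(): the state, without advancing time (a new reading comes with each control period).
- grab_frame(name): name is "side" or "top"; returns a dict with "frame" (384x512x3 uint8, red, green, blue), "intrinsics" (3x3 intrinsics, pixels), "D" ([k1, k2, p1, p2, k3] as OpenCV has them; the pictures are not rectified), "view" (4x4, takes a point from world to camera coordinates). Camera axes: x right, y down, z forward; pixel columns grow to the right and rows downward; lengths in m; the calibration is good to about 2 mm. A picture is of the moment at which its call begins. There is no depth.
- hand_in(): hands the job in, once; it reports no verdict.
The state is a dict: "t": time; "joints": joint angles; "joint_vel": joint speeds; "joint_torque": joint torques, N m; "ee_pos": TCP position; "orientation": TCP orientation; "ft_force": force on the tool from outside, world axes, zero at the start; "moment": the same for the moment, N m; "finger_gap": opening from 0.0 (shut) to 1.0 (fully open).
Only numpy, scipy, OpenCV 4.12 (cv2) and the standard library are available. Lean on these libraries where they do the work, as an engineer would, in place of code of your own. Each camera call takes 0.05 s, during which the arm holds its last target.

TASK

Sampling is over: close the four little kegs on the bench. Take the red, yellow, green and blue lids by their wooden blocks, one after another, and put each on the keg whose top has the same colour, plug down in the hole and sitting flat, then let go. Leave the glass tumbler and the amber glass jar standing where they are.

Things in the scene. Friction and masses are not known exactly. Their poses are not given: they have to be found in the camera images.
- keg_red_mouth (a point): Centre of the round hole in the top of the small fixed upright keg with the red painted top, dark wooden staves and two dark hoops; the point lies level with the keg's top face, 70 mm above the bench. Keg 104 mm across the belly, its top 96 mm across; hole 54 mm across and 20 mm deep; z points up.
- keg_yellow_mouth (a point): Centre of the round hole in the top of the small fixed upright keg with the yellow painted top, dark wooden staves and two dark hoops; the point lies level with the keg's top face, 70 mm above the bench. Keg 104 mm across the belly, its top 96 mm across; hole 54 mm across and 20 mm deep; z points up.
- keg_green_mouth (a point): Centre of the round hole in the top of the small fixed upright keg with the green painted top, dark wooden staves and two dark hoops; the point lies level with the keg's top face, 70 mm above the bench. Keg 104 mm across the belly, its top 96 mm across; hole 54 mm across and 20 mm deep; z points up.
- keg_blue_mouth (a point): Centre of the round hole in the top of the small fixed upright keg with the blue painted top, dark wooden staves and two dark hoops; the point lies level with the keg's top face, 70 mm above the bench. Keg 104 mm across the belly, its top 96 mm across; hole 54 mm across and 20 mm deep; z points up.
- lid_red_center (a point): Centre, 35 mm above the underside, of the loose red lid (70 mm tall, 100 g), standing on its plug. From below: plug 38 mm across, 12 mm tall; red flange 76 mm across, 10 mm thick; pale wooden grip block 28 x 28 mm, 48 mm tall, sides along the lid's x and y, centre 11 mm above this point. z up. Seated in a keg: flange on the keg's top, 8 mm play round the plug, this point 23 mm above the mouth point. Any yaw.
- lid_yellow_center (a point): Centre, 35 mm above the underside, of the loose yellow lid (70 mm tall, 100 g), standing on its plug. From below: plug 38 mm across, 12 mm tall; yellow flange 76 mm across, 10 mm thick; pale wooden grip block 28 x 28 mm, 48 mm tall, sides along the lid's x and y, centre 11 mm above this point. z up. Seated in a keg: flange on the keg's top, 8 mm play round the plug, this point 23 mm above the mouth point. Any yaw.
- lid_green_center (a point): Centre, 35 mm above the underside, of the loose green lid (70 mm tall, 100 g), standing on its plug. From below: plug 38 mm across, 12 mm tall; green flange 76 mm across, 10 mm thick; pale wooden grip block 28 x 28 mm, 48 mm tall, sides along the lid's x and y, centre 11 mm above this point. z up. Seated in a keg: flange on the keg's top, 8 mm play round the plug, this point 23 mm above the mouth point. Any yaw.
- lid_blue_center (a point): Centre, 35 mm above the underside, of the loose blue lid (70 mm tall, 100 g), standing on its plug. From below: plug 38 mm across, 12 mm tall; blue flange 76 mm across, 10 mm thick; pale wooden grip block 28 x 28 mm, 48 mm tall, sides along the lid's x and y, centre 11 mm above this point. z up. Seated in a keg: flange on the keg's top, 8 mm play round the plug, this point 23 mm above the mouth point. Any yaw.
- tumbler_center (a point): Centre (half-way up) of a loose clear glass tumbler, 60 mm across and 70 mm tall, standing among the kegs and lids; to be left alone.
- flask_center (a point): Centre (half-way up) of a loose amber glass sample jar with a black cap, about 54 mm across and 78 mm tall, standing among the kegs and lids; to be left alone.
There are look-alikes about, which are no part of the job. What is shaped like the part that bears lid_yellow_center but purple is not meant.

How it is judged:
By the outcome, as a careful person would: the job done as asked, in the order asked, and still so for the second after the job is handed in, with the robot touching nothing.
It also fails if it takes over 104 s, if anything falls off the work surface, if the arm or the gripper's body presses on something with over 40 N, if the wrist force passes 120 N, or if a joint passes its speed limit or range.

## Working session

There is one attempt and no reset: what is moved stays moved. The work goes in short steps, Python scripts to look and compute and a tool call to move; the robot and the scene stay as the last step left them, time stands still between calls to the robot, and variables do not carry over. Pictures are saved under pics/ and viewed, and the job is handed in when it is done.

Besides the shell and the picture viewer there is one more tool, called as name(argument=value, ...) on one line, values as JSON. drive_tool: Moves the arm, as the interface text tells. Its arguments: {"type":"object","properties":{"moves":{"type":"array","items":{"type":"array"}}},"required":["moves"]}

```bash
mkdir -p pics
cat > h.py <<'E'
from station import *
import numpy as np, cv2
def snap(n,tag):
    f=grab_frame(n); cv2.imwrite(f'pics/{tag}.png',f['frame'][:,:,::-1]); np.savez(f'{tag}.npz',**f); return f
def crop(tag,x0,y0,x1,y1,s):
    im=cv2.imread(f'pics/{tag}.png')[y0:y1,x0:x1]
    cv2.imwrite(f'pics/{tag}_c{x0}_{y0}.png',cv2.resize(im,None,fx=s,fy=s,interpolation=cv2.INTER_CUBIC))
def back(tag,uv,z):
    f=np.load(tag+'.npz'); K=f['intrinsics'];D=np.array(f['D'],float);V=f['view']
    p=cv2.undistortPoints(np.array([[uv]],float),K,D)[0,0]
    R=V[:3,:3];t=V[:3,3];c=-R.T@t;d=R.T@np.array([p[0],p[1],1])
    return c+d*(z-c[2])/d[2]
def proj(tag,P):
    f=np.load(tag+'.npz');V=f['view']
    return cv2.projectPoints(np.array(P,float).reshape(-1,3),cv2.Rodrigues(V[:3,:3])[0],V[:3,3],f['intrinsics'],np.array(f['D'],float))[0][:,0]
E
python3 - <<'E'
from h import *
s=sense();print(s)
for n in('side','top'):
    f=snap(n,n+'0');V=f['view'];print(n,-V[:3,:3].T@V[:3,3],V[:3,:3])
E
```

```text
{'t': 0.0, 'joints': array([-1.34921963,  0.53712968, -0.00441847,  1.5388947 ,  0.00257863,
        1.0673028 , -0.07120894]), 'joint_vel': array([-0.00176788, -0.00064226,  0.00064478,  0.0004344 , -0.00091918,
       -0.0016682 ,  0.00054725]), 'joint_torque': array([ 2.13052631e-04, -5.70977318e+01,  9.90847461e-01, -2.51609910e+01,
       -5.62525028e-02,  1.74800120e-02,  1.35812916e-04]), 'ee_pos': array([0.18433382, 0.62268366, 0.25185448]), 'orientation': array([[-9.58887331e-01,  2.83786794e-01, -3.75652220e-04],
       [ 2.83787018e-01,  9.58885854e-01, -1.68751865e-03],
       [-1.18687908e-04, -1.72474548e-03, -9.99998506e-01]]), 'ft_force': array([-0.65348577, -0.11537803, -0.57594154]), 'moment': array([0.00913688, 0.03444187, 0.01044066]), 'finger_gap': 1.0015784457787886}
side [-0.34386215 -0.88957908  0.92340055] [[ 0.7162491  -0.69748217 -0.02249105]
 [-0.40513702 -0.38936399 -0.8271999 ]
 [ 0.56819998  0.60159314 -0.56145746]]
top [0.3709719  0.00349818 1.45650336] [[ 0.01342862 -0.99986646 -0.00931353]
 [-0.99444435 -0.0123821  -0.10453283]
 [ 0.10440355  0.01066552 -0.99447783]]
```

View pics/top0.png

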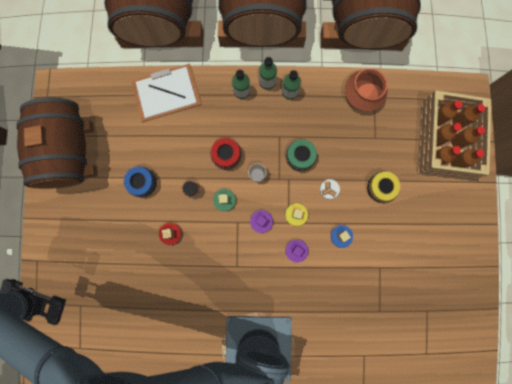

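View pics/side0.png

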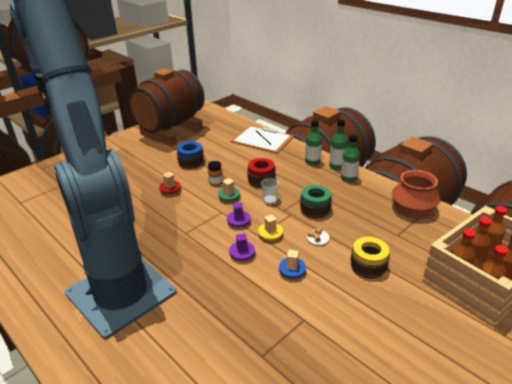

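The top picture shows the kegs at about red (226,153), green (302,155), blue (140,181) and yellow (384,186). The lids are at red (170,234), green (224,200), yellow (297,214) and blue (342,236). Two purple look-alike lids, at (262,221) and (297,251), are not wanted. The tumbler is at (258,173) and the jar at (191,188). I'll enlarge the area to confirm.

Run:
```python
from h import *
crop('top0',120,130,280,250,5);crop('top0',250,130,410,260,5)
```

```text
(no output)
```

View pics/top0_c120_130.png

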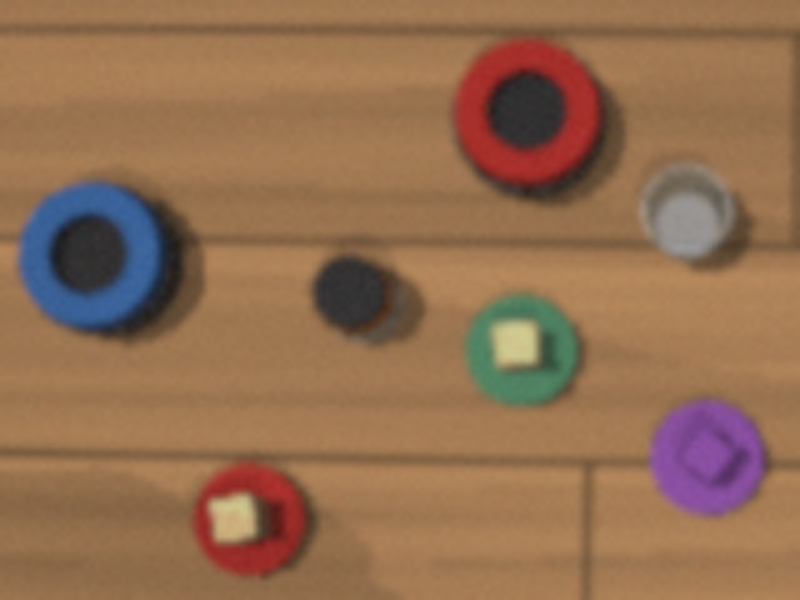

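View pics/top0_c250_130.png

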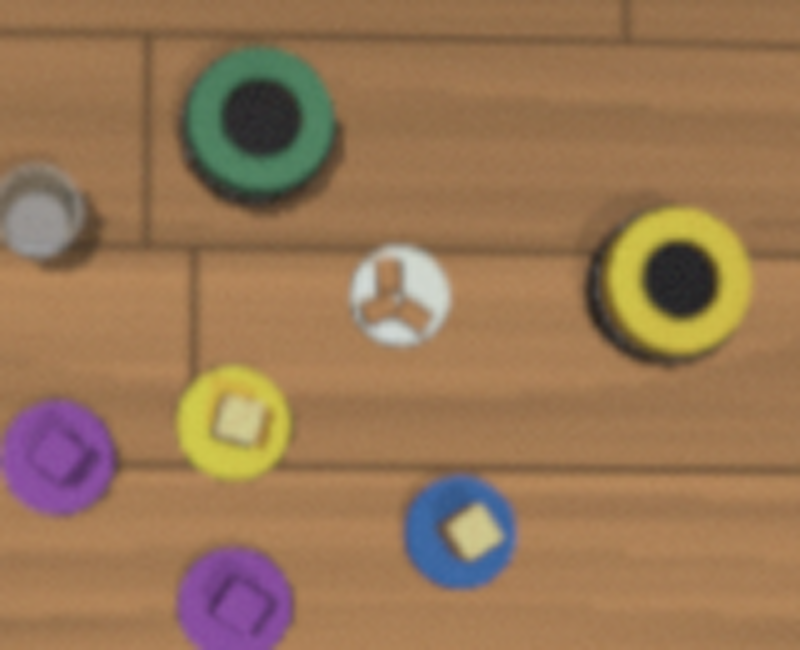

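```bash
cat > meas.py <<'E'
from h import *
R={'red':((0,6),(174,180)),'yellow':((24,31),),'green':((65,88),),'blue':((100,118),)}
def masks(tag,c,smin=130):
    im=cv2.imread(f'pics/{tag}.png');h=cv2.cvtColor(im,cv2.COLOR_BGR2HSV)
    m=sum(((h[...,0]>=a)&(h[...,0]<=b)).astype(np.uint8) for a,b in R[c])
    return ((m>0)&(h[...,1]>smin)&(h[...,2]>60)).astype(np.uint8)
def blob(tag,c,uv,z,rad,r_m,smin=130):
    m=masks(tag,c,smin);w=np.zeros_like(m);cv2.circle(w,tuple(int(v) for v in uv),rad,1,-1);m=m*w
    n,l,st,_=cv2.connectedComponentsWithStats(m);k=1+np.argmax(st[1:,4])
    ct=cv2.findContours((l==k).astype(np.uint8),cv2.RETR_EXTERNAL,cv2.CHAIN_APPROX_NONE)[0][0]
    e=cv2.fitEllipse(cv2.convexHull(ct))
    P=back(tag,e[0],z)
    a=np.linspace(0,2*np.pi,60);pr=proj(tag,P+np.c_[r_m*np.cos(a),r_m*np.sin(a),0*a])
    ex=cv2.fitEllipse(pr.astype(np.float32))
    return P,np.array(e[0]),e[1],ex[1]
E
python3 - <<'E'
from meas import *
np.set_printoptions(precision=4,suppress=True)
T={'red':((226,153),(170,234)),'yellow':((384,186),(297,214)),'green':((302,155),(224,200)),'blue':((140,181),(342,236))}
S={'red':((262,166),(170,188)),'yellow':((371,252),(271,232)),'green':((316,194),(229,195)),'blue':((190,150),(292,268))}
for c in T:
  for i,(z,r,n) in enumerate(((.07,.048,'keg'),(.022,.038,'lid'))):
    for tag,D in(('top0',T),('side0',S)):
      P,e,a,b=blob(tag,c,D[c][i],z,20,r,100)
      print(c,n,tag,P[:2],e,'ax',np.round(a,1),'exp',np.round(b,1))
im=cv2.imread('pics/top0.png');h=cv2.cvtColor(im,cv2.COLOR_BGR2HSV)
for c in T:
  u,v=T[c][1];x=cv2.resize(im[v-16:v+16,u-16:u+16],None,fx=8,fy=8,interpolation=cv2.INTER_CUBIC)
  hh=cv2.cvtColor(x,cv2.COLOR_BGR2HSV);m=((hh[...,1]<140)&(hh[...,2]>190)&(hh[...,0]<32)).astype(np.uint8)
  n,l,st,ce=cv2.connectedComponentsWithStats(m)
  d=[np.hypot(*(ce[k]-128))+ (1000 if st[k,4]<600 else 0) for k in range(1,n)];k=1+int(np.argmin(d))
  ct=max(cv2.findContours((l==k).astype(np.uint8),0,cv2.CHAIN_APPROX_NONE)[0],key=len)
  r=cv2.minAreaRect(ct);bx=(cv2.boxPoints(r)+.5)/8-.5+[u-16,v-16]
  W=np.array([back('top0',p,.07)[:2] for p in bx]);E=np.roll(W,-1,0)-W
  print(c,'block ctr',W.mean(0),'sides',np.linalg.norm(E,axis=1),'yaw',np.degrees(np.arctan2(E[:,1],E[:,0]))%90)
print('tumbler',back('top0',(120+686/5,130+210/5),.035),'jar',back('top0',(120+352/5,130+293/5),.078))
print('purple',back('top0',(120+708/5,130+457/5),.022),back('top0',(250+235/5,130+604/5),.022))
E
```

```text
red keg top0 [0.6495 0.1139] [225.2505 152.4159] ax [29.5 29.6] exp [28.6 29.2]
red keg side0 [0.6352 0.1067] [260.5092 166.9261] ax [19. 28.] exp [14.2 27.2]
red lid top0 [0.3811 0.2996] [169.5914 233.5708] ax [22.  22.2] exp [22.3 22.7]
red lid side0 [0.3742 0.2984] [169.5533 186.9798] ax [13.3 21.2] exp [11.8 22. ]
yellow keg top0 [ 0.5464 -0.4136] [385.1198 185.589 ] ax [27.8 29.3] exp [28.1 29.2]
yellow keg side0 [ 0.543  -0.4123] [370.7895 248.0034] ax [22.1 35.4] exp [22.8 36.5]
yellow lid top0 [ 0.4514 -0.1241] [296.2103 214.3613] ax [22.4 22.8] exp [22.6 22.8]
yellow lid side0 [ 0.449  -0.1205] [270.1395 230.0086] ax [15.5 23.7] exp [15.8 24.8]Traceback (most recent call last):
  File "<stdin>", line 8, in <module>
  File "meas.py", line 11, in blob
    e=cv2.fitEllipse(cv2.convexHull(ct))
cv2.error: OpenCV(4.12.0) /io/opencv/modules/imgproc/src/shapedescr.cpp:361: error: (-201:Incorrect size of input array) There should be at least 5 points to fit the ellipse in function 'fitEllipseNoDirect'
```

```bash
sed -i "s/(65,88)/(60,95)/;s/>=a)/>=a)/" meas.py
cat > run.py <<'E'
from meas import *
np.set_printoptions(precision=4,suppress=True)
T={'red':((226,153),(170,234)),'yellow':((384,186),(297,214)),'green':((302,155),(224,200)),'blue':((140,181),(342,236))}
S={'red':((262,166),(170,188)),'yellow':((371,252),(271,232)),'green':((316,194),(229,195)),'blue':((190,150),(292,268))}
sm={'red':150,'yellow':100,'green':70,'blue':90}
h=cv2.cvtColor(cv2.imread('pics/top0.png'),cv2.COLOR_BGR2HSV);print(h[155,291],h[181,129])
for c in T:
  for i,(z,r,n) in enumerate(((.07,.048,'keg'),(.022,.038,'lid'))):
    for tag,D in(('top0',T),('side0',S)):
      P,e,a,b=blob(tag,c,D[c][i],z,20,r,sm[c])
      print(c,n,tag,P[:2],e,'ax',np.round(a,1),'exp',np.round(b,1))
im=cv2.imread('pics/top0.png')
for c in T:
  u,v=T[c][1];x=cv2.resize(im[v-16:v+16,u-16:u+16],None,fx=8,fy=8,interpolation=cv2.INTER_CUBIC)
  hh=cv2.cvtColor(x,cv2.COLOR_BGR2HSV);m=((hh[...,1]<140)&(hh[...,2]>175)&(hh[...,0]<32)).astype(np.uint8)
  n,l,st,ce=cv2.connectedComponentsWithStats(m)
  d=[np.hypot(*(ce[k]-128))+ (1000 if st[k,4]<600 else 0) for k in range(1,n)];k=1+int(np.argmin(d))
  ct=max(cv2.findContours((l==k).astype(np.uint8),0,cv2.CHAIN_APPROX_NONE)[0],key=len)
  r=cv2.minAreaRect(ct);bx=(cv2.boxPoints(r)+.5)/8-.5+[u-16,v-16]
  W=np.array([back('top0',p,.07)[:2] for p in bx]);E=np.roll(W,-1,0)-W
  print(c,'block ctr',W.mean(0),'sides',np.linalg.norm(E,axis=1),'yaw',np.degrees(np.arctan2(E[:,1],E[:,0]))%90)
print('tumbler',back('top0',(120+686/5,130+210/5),.035),'jar',back('top0',(120+352/5,130+293/5),.078))
print('purple',back('top0',(120+708/5,130+457/5),.022),back('top0',(250+235/5,130+604/5),.022))
E
python3 run.py
```

```text
[ 71  98 127] [107 153 112]
red keg top0 [0.6506 0.1141] [225.2177 152.0768] ax [29.  29.2] exp [28.6 29.2]
red keg side0 [0.6363 0.1068] [260.6897 166.8032] ax [18.8 27.7] exp [14.2 27.2]
red lid top0 [0.3811 0.2997] [169.5594 233.5472] ax [22.  22.2] exp [22.3 22.7]
red lid side0 [0.3742 0.2984] [169.5533 186.9798] ax [13.3 21.2] exp [11.8 22. ]
yellow keg top0 [ 0.5464 -0.4136] [385.1198 185.589 ] ax [27.8 29.3] exp [28.1 29.2]
yellow keg side0 [ 0.543  -0.4123] [370.7895 248.0034] ax [22.1 35.4] exp [22.8 36.5]
yellow lid top0 [ 0.4514 -0.1241] [296.2103 214.3613] ax [22.4 22.8] exp [22.6 22.8]
yellow lid side0 [ 0.449  -0.1205] [270.1395 230.0086] ax [15.5 23.7] exp [15.8 24.8]
green keg top0 [ 0.6472 -0.137 ] [301.5674 154.0184] ax [28.1 28.7] exp [28.6 29.2]
green keg side0 [ 0.6361 -0.142 ] [315.5451 194.7787] ax [19.3 28.5] exp [17.1 30.3]
green lid top0 [0.4975 0.1185] [224.0166 199.7301] ax [20.1 20.8] exp [22.5 22.6]
green lid side0 [0.4909 0.1188] [228.3878 193.5353] ax [13.  20.1] exp [12.6 22.2]
blue keg top0 [0.5525 0.4003] [138.2679 180.725 ] ax [28.3 28.8] exp [28.  29.1]
blue keg side0 [0.5394 0.3955] [188.6141 148.9617] ax [16.1 24.8] exp [12.3 25.6]
blue lid top0 [ 0.3802 -0.2765] [341.5172 236.1032] ax [21.1 21.5] exp [22.4 22.8]
blue lid side0 [ 0.3735 -0.2774] [291.9903 267.5744] ax [20.1 26.4] exp [19.3 27.6]
red block ctr [0.382  0.3016] sides [0.0268 0.0277 0.0268 0.0277] yaw [12.4977 13.3688 12.5604 13.466 ]
yellow block ctr [ 0.4515 -0.1251] sides [0.032  0.0292 0.032  0.0292] yaw [77.0626 77.4059 76.9513 77.4056]
green block ctr [0.4986 0.1191] sides [0.0252 0.0253 0.0252 0.0253] yaw [5.9318 6.3153 5.9544 6.4224]
blue block ctr [ 0.3804 -0.2766] sides [0.0253 0.0255 0.0253 0.0255] yaw [32.5601 32.9855 32.468  33.018 ]
tumbler [0.591  0.0082 0.035 ] jar [0.5274 0.2242 0.078 ]
purple [ 0.4265 -0.0086  0.022 ] [ 0.3301 -0.1274  0.022 ]
```

```bash
cat > plan.py <<'E'
import sys
from h import *
from scipy.spatial.transform import Rotation as Rn
def Rt(y):
    y=np.radians(y);c,s=np.cos(y),np.sin(y);return np.array([[-s,c,0],[c,s,0],[0,0,-1.]])
s=sense();p=np.array(s['ee_pos']);R=np.array(s['orientation'])
print('t %.2f'%s['t'],p.round(4),'yaw %.1f'%np.degrees(np.arctan2(R[1,1],R[0,1])),'gap %.3f'%s['finger_gap'],'F',np.round(s['ft_force'],1),'j7 %.2f'%s['joints'][6])
a=list(map(float,sys.argv[1:]))
while len(a)>=4:
    T=np.array(a[:3]);G=Rt(a[3]);a=a[4:];k=0
    print('->',T)
    while k<40:
        d=R.T@(T-p)/.025;w=Rn.from_matrix(R.T@G).as_rotvec(degrees=True)/5
        if np.abs(d).max()<.03 and np.abs(w).max()<.05:break
        d=d/max(1,np.abs(d).max());w=w/max(1,np.abs(w).max())
        d=d.round(2);w=w.round(1);print([d.tolist(),w.tolist()])
        p=p+R@d*.025;R=R@Rn.from_rotvec(w*5,degrees=True).as_matrix();k+=1
E
python3 plan.py .3815 .3005 .13 13 .3815 .3005 .043 13
```

```text
t 0.10 [0.1844 0.6228 0.2519] yaw 73.5 gap 1.004 F [-0.5  0.3 -0.5] j7 -0.07
-> [0.3815 0.3005 0.13  ]
[[-1.0, -0.9, 0.44], [-0.0, 0.0, 1.0]]
[[-1.0, -0.75, 0.41], [-0.0, 0.0, 1.0]]
[[-1.0, -0.63, 0.38], [-0.0, 0.0, 1.0]]
[[-1.0, -0.51, 0.36], [-0.0, 0.0, 1.0]]
[[-1.0, -0.41, 0.35], [-0.0, 0.0, 1.0]]
[[-1.0, -0.31, 0.34], [-0.0, 0.0, 1.0]]
[[-1.0, -0.21, 0.33], [-0.0, 0.0, 1.0]]
[[-1.0, -0.12, 0.33], [-0.0, 0.0, 1.0]]
[[-1.0, -0.04, 0.32], [-0.0, 0.0, 1.0]]
[[-1.0, 0.05, 0.32], [-0.0, 0.0, 1.0]]
[[-1.0, 0.14, 0.33], [-0.0, 0.0, 1.0]]
[[-1.0, 0.23, 0.33], [-0.0, 0.0, 1.0]]
[[-1.0, 0.33, 0.34], [-0.0, 0.0, 0.1]]
[[-0.91, 0.3, 0.31], [-0.0, 0.0, 0.0]]
-> [0.3815 0.3005 0.043 ]
[[0.0, 0.0, 1.0], [-0.0, 0.0, 0.0]]
[[0.0, 0.0, 1.0], [-0.0, 0.0, 0.0]]
[[0.0, 0.0, 1.0], [-0.0, 0.0, 0.0]]
[[0.01, 0.01, 0.48], [-0.0, 0.0, 0.0]]
```

drive_tool(moves=[[[-1,-0.9,0.4],[0,0,1],60],[[-1,-0.75,0.4],[0,0,1],60],[[-1,-0.6,0.4],[0,0,1],60],[[-1,-0.5,0.35],[0,0,1],60],[[-1,-0.4,0.35],[0,0,1],60],[[-1,-0.3,0.35],[0,0,1],60],[[-1,-0.2,0.35],[0,0,1],60],[[-1,-0.1,0.3],[0,0,1],60],[[-1,0,0.3],[0,0,1],60],[[-1,0.05,0.3],[0,0,1],60],[[-1,0.15,0.3],[0,0,1],60],[[-1,0.25,0.3],[0,0,1],60]])

```text
t: 1.6
ee_pos: [0.3581, 0.3319, 0.1435]
orientation: [[-0.193, 0.981, -0.003], [0.981, 0.193, -0.004], [-0.003, -0.003, -1.0]]
ft_force: [1.1, -0.9, 0.5]
finger_gap: 0.766
```

```bash
python3 plan.py .3815 .3005 .12 13 .3815 .3005 .043 13
```

```text
t 1.60 [0.3581 0.3319 0.1435] yaw 11.1 gap 0.766 F [ 1.1 -0.9  0.5] j7 -0.47
-> [0.3815 0.3005 0.12  ]
[[-1.0, 0.48, 0.67], [-0.0, 0.0, -0.4]]
[[-0.42, 0.19, 0.27], [-0.0, 0.0, 0.0]]
-> [0.3815 0.3005 0.043 ]
[[0.0, 0.0, 1.0], [-0.0, 0.0, 0.0]]
[[0.01, 0.0, 1.0], [-0.0, 0.0, 0.0]]
[[0.0, 0.01, 1.0], [-0.0, 0.0, 0.0]]
[[0.0, -0.0, 0.08], [-0.0, 0.0, 0.0]]
```

Tracking is good (rows reach their targets).

drive_tool(moves=[[[-1,0.5,0.6],[0,0,-0.4],60],[[-0.4,0.2,0.3],[0,0,0],60],[[0,0,0],[0,0,0],60]])

```text
t: 1.98
ee_pos: [0.3845, 0.2967, 0.1196]
orientation: [[-0.216, 0.976, -0.003], [0.976, 0.216, -0.005], [-0.004, -0.004, -1.0]]
ft_force: [0.3, -0.7, 0.1]
finger_gap: 0.763
```

```bash
python3 plan.py .3815 .3005 .043 13
```

```text
t 1.98 [0.3845 0.2967 0.1196] yaw 12.5 gap 0.763 F [ 0.3 -0.7  0.1] j7 -0.35
-> [0.3815 0.3005 0.043 ]
[[0.06, -0.02, 1.0], [-0.0, 0.0, -0.1]]
[[0.06, -0.03, 1.0], [-0.0, 0.0, -0.0]]
[[0.06, -0.02, 1.0], [-0.0, 0.0, -0.0]]
[[0.01, -0.0, 0.06], [-0.0, 0.0, -0.0]]
```

drive_tool(moves=[[[0.18,-0.06,0.5],[0,0,-0.1],60],[[0,0,0.9],[0,0,0],60],[[0,0,0.9],[0,0,0],60],[[0,0,0.5],[0,0,0],60],[[0,0,0.1],[0,0,0],60],[[0,0,0],[0,0,0],60]])

```text
t: 2.72
ee_pos: [0.379, 0.3077, 0.0444]
orientation: [[-0.232, 0.973, -0.003], [0.973, 0.232, 0.0], [0.001, -0.003, -1.0]]
ft_force: [0.2, 0.9, 0.1]
finger_gap: 0.761
```

```bash
python3 plan.py .3815 .3005 .043 13;python3 -c "
from h import *
snap('side','s1');crop('s1',110,140,230,230,6)"
```

```text
t 2.73 [0.379  0.3077 0.0444] yaw 13.4 gap 0.761 F [0.2 0.9 0.1] j7 -0.30
-> [0.3815 0.3005 0.043 ]
[[-0.3, 0.03, 0.06], [-0.0, -0.0, 0.1]]
```

View pics/s1_c110_140.png

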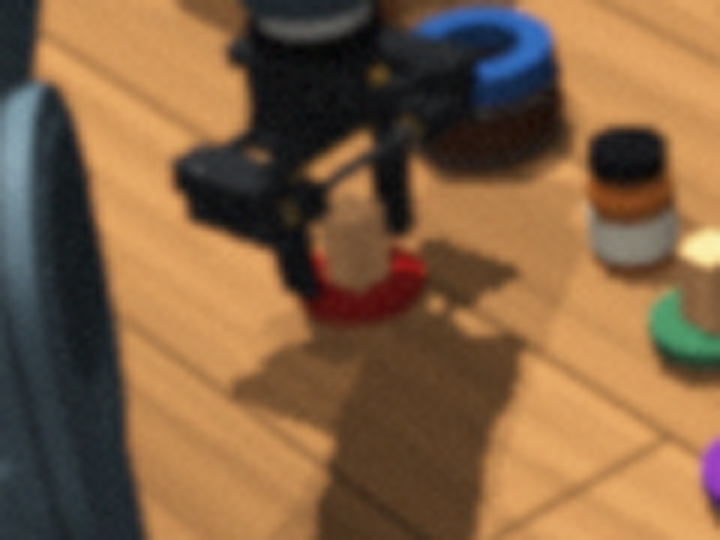

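The side crop shows the fingers either side of the red lid's block, at about pixel (170,180). A small x correction first, then I'll close.

drive_tool(moves=[[[-0.25,0,0.05],[0,0,0],60],[[0,0,0],[0,0,0],255],[[0,0,0],[0,0,0],255],[[0,0,0],[0,0,0],255],[[0,0,0],[0,0,0],255],[[0,0,0],[0,0,0],255]])

```text
t: 3.52
ee_pos: [0.3816, 0.3017, 0.0447]
orientation: [[-0.231, 0.973, -0.0], [0.973, 0.231, 0.002], [0.002, 0.0, -1.0]]
ft_force: [-0.7, -0.7, -0.2]
finger_gap: 0.32
```

```bash
python3 plan.py .47 .26 .17 13 .65 .114 .17 13
```

```text
t 3.52 [0.3816 0.3017 0.0447] yaw 13.4 gap 0.320 F [-0.7 -0.7 -0.2] j7 -0.29
-> [0.47 0.26 0.17]
[[-0.48, 0.61, -1.0], [0.0, -0.0, 0.1]]
[[-0.48, 0.61, -1.0], [0.0, -0.0, -0.0]]
[[-0.48, 0.61, -1.0], [0.0, -0.0, -0.0]]
[[-0.48, 0.62, -1.0], [0.0, -0.0, -0.0]]
[[-0.48, 0.61, -1.0], [0.0, -0.0, -0.0]]
-> [0.65  0.114 0.17 ]
[[-1.0, 0.78, -0.0], [0.0, -0.0, -0.0]]
[[-1.0, 0.79, -0.0], [0.0, -0.0, -0.0]]
[[-1.0, 0.78, -0.01], [0.0, -0.0, -0.0]]
[[-1.0, 0.79, -0.0], [0.0, -0.0, -0.0]]
[[-1.0, 0.78, -0.01], [0.0, -0.0, -0.0]]
[[-1.0, 0.79, -0.0], [0.0, -0.0, -0.0]]
[[-1.0, 0.78, -0.01], [0.0, -0.0, -0.0]]
[[-0.3, 0.24, -0.0], [0.0, -0.0, -0.0]]
```

Gap 0.32 × 88 = 28 mm, so the block is held. Lifting and carrying.

drive_tool(moves=[[[0,0,-0.7],[0,0,0],255],[[0,0,-1],[0,0,0],255],[[0,0.3,-1],[0,0,0],255],[[-0.3,0.5,-1],[0,0,0],255],[[-0.7,0.8,-1],[0,0,0],255],[[-1,0.8,-0.5],[0,0,0],255],[[-1,0.8,0],[0,0,0],255],[[-1,0.8,0],[0,0,0],255],[[-1,0.8,0],[0,0,0],255],[[-1,0.8,0],[0,0,0],255],[[-0.9,0.7,0],[0,0,0],255],[[-0.6,0.5,0],[0,0,0],255]])

```text
t: 5.03
ee_pos: [0.5942, 0.1553, 0.1903]
orientation: [[-0.235, 0.972, 0.002], [0.972, 0.235, 0.005], [0.005, 0.003, -1.0]]
ft_force: [0.1, 0.4, -2.3]
finger_gap: 0.319
```

```bash
python3 plan.py .65 .114 .17 13 .65 .114 .103 13
```

```text
t 5.03 [0.5942 0.1553 0.1903] yaw 13.6 gap 0.319 F [ 0.1  0.4 -2.3] j7 0.09
-> [0.65  0.114 0.17 ]
[[-1.0, 0.83, 0.38], [0.0, -0.1, 0.1]]
[[-1.0, 0.85, 0.39], [0.0, 0.0, 0.0]]
[[-0.12, 0.11, 0.05], [0.0, 0.0, 0.0]]
-> [0.65  0.114 0.103]
[[0.0, -0.0, 1.0], [0.0, 0.0, 0.0]]
[[0.01, -0.01, 1.0], [0.0, 0.0, 0.0]]
[[-0.0, -0.0, 0.68], [0.0, 0.0, 0.0]]
```

drive_tool(moves=[[[-1,0.85,0.4],[0,0,0],255],[[-0.8,0.65,0.4],[0,0,0],255],[[-0.1,0.1,0.2],[0,0,0],255],[[0,0,0.4],[0,0,0],255],[[0,0,0],[0,0,0],255]])

```text
t: 5.65
ee_pos: [0.6444, 0.1197, 0.156]
orientation: [[-0.237, 0.972, 0.001], [0.972, 0.237, 0.007], [0.007, 0.003, -1.0]]
ft_force: [-0.2, 0.3, -1.8]
finger_gap: 0.322
```

```bash
python3 plan.py .65 .114 .103 13
python3 -c "
from h import *
snap('side','s2');crop('s2',190,100,330,205,5)"
```

```text
t 5.65 [0.6444 0.1197 0.156 ] yaw 13.7 gap 0.322 F [-0.2  0.3 -1.8] j7 0.18
-> [0.65  0.114 0.103]
[[-0.14, 0.07, 1.0], [0.0, -0.1, 0.1]]
[[-0.12, 0.08, 1.0], [0.0, 0.0, 0.0]]
[[-0.02, 0.01, 0.12], [0.0, 0.0, 0.0]]
```

View pics/s2_c190_100.png

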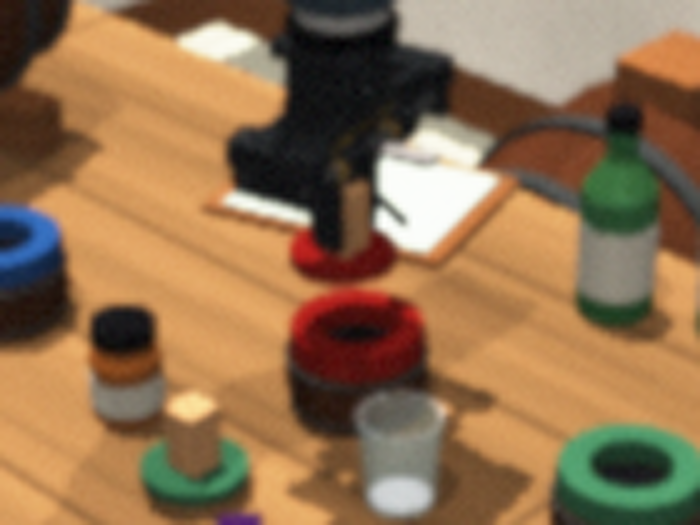

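The lid hangs at crop (343,255), about 8 mm short of the keg axis at (358,330). That agrees with the pose error. Correcting, then descending.

drive_tool(moves=[[[-0.28,0.16,0.2],[0,0,0],255],[[0,0,0.5],[0,0,0],255],[[0,0,0.4],[0,0,0],255],[[0,0,0],[0,0,0],255]])

```text
t: 6.2
ee_pos: [0.6502, 0.1152, 0.1275]
orientation: [[-0.239, 0.971, 0.002], [0.971, 0.239, 0.008], [0.008, 0.004, -1.0]]
ft_force: [-0.7, 0.3, -1.4]
finger_gap: 0.317
```

```bash
python3 plan.py .65 .114 .103 13
```

```text
t 6.20 [0.6502 0.1152 0.1275] yaw 13.8 gap 0.317 F [-0.7  0.3 -1.4] j7 0.20
-> [0.65  0.114 0.103]
[[-0.05, -0.02, 0.98], [0.0, -0.1, 0.2]]
```

drive_tool(moves=[[[-0.05,0,0.4],[0,-0.1,0],255],[[0,0,0.4],[0,0,0],255],[[0,0,0.2],[0,0,0],255],[[0,0,0.1],[0,0,0],255],[[0,0,0],[0,0,0],255]])

```text
t: 6.82
ee_pos: [0.6513, 0.1145, 0.1022]
orientation: [[-0.238, 0.971, 0.005], [0.971, 0.238, 0.001], [-0.0, 0.005, -1.0]]
ft_force: [-0.1, -0.1, -1.3]
finger_gap: 0.32
```

```bash
python3 plan.py .65 .114 .103 13
```

```text
t 6.83 [0.6513 0.1145 0.1022] yaw 13.8 gap 0.320 F [-0.1 -0.1 -1.3] j7 0.20
-> [0.65  0.114 0.103]
[[-0.01, -0.06, -0.03], [0.1, 0.0, 0.2]]
```

drive_tool(moves=[[[0,0,0.08],[0,0,0],255],[[0,0,0.04],[0,0,0],255],[[0,0,0],[0,0,0],255]])

```text
t: 7.2
ee_pos: [0.6517, 0.1144, 0.1017]
orientation: [[-0.238, 0.971, 0.005], [0.971, 0.238, 0.002], [0.001, 0.005, -1.0]]
ft_force: [-0.6, 0.1, 0.6]
finger_gap: 0.318
```

```bash
python3 plan.py
python3 -c "
from h import *
snap('side','s3');crop('s3',190,100,330,205,5)"
```

```text
t 7.20 [0.6517 0.1144 0.1017] yaw 13.8 gap 0.318 F [-0.6  0.1  0.6] j7 0.20
```

View pics/s3_c190_100.png

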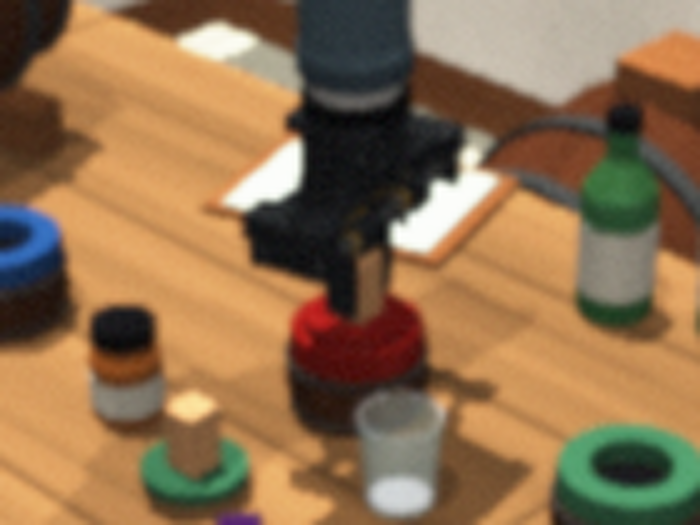

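The red lid is down on the keg at crop (358,330), and the force shows contact. Releasing and rising, then on to the yellow lid.

drive_tool(moves=[[[0,0,0],[0,0,0],60],[[0,0,0],[0,0,0],60],[[0,0,0],[0,0,0],60],[[0,0,-0.5],[0,0,0],60],[[0,0,-1],[0,0,0],60],[[0,0,-1],[0,0,0],60],[[0,0,-0.5],[0,0,0],60]])

```text
t: 8.12
ee_pos: [0.6515, 0.1142, 0.1791]
orientation: [[-0.238, 0.971, 0.005], [0.971, 0.238, 0.001], [-0.0, 0.005, -1.0]]
ft_force: [-0.2, 0.4, -0.1]
finger_gap: 0.765
```

```bash
python3 plan.py .4515 -.1245 .13 -13
```

```text
t 8.12 [0.6515 0.1142 0.1791] yaw 13.8 gap 0.765 F [-0.2  0.4 -0.1] j7 0.18
-> [ 0.4515 -0.1245  0.13  ]
[[-0.73, -1.0, 0.19], [0.0, -0.0, 1.0]]
[[-0.88, -1.0, 0.2], [0.0, -0.0, 1.0]]
[[-1.0, -0.96, 0.21], [0.0, -0.0, 1.0]]
[[-1.0, -0.8, 0.2], [0.0, -0.0, 1.0]]
[[-1.0, -0.67, 0.19], [0.0, -0.0, 1.0]]
[[-1.0, -0.55, 0.17], [0.1, -0.0, 0.4]]
[[-1.0, -0.5, 0.18], [-0.0, -0.0, -0.0]]
[[-1.0, -0.5, 0.18], [-0.0, -0.0, -0.0]]
[[-1.0, -0.5, 0.17], [-0.0, -0.0, -0.0]]
[[-1.0, -0.51, 0.18], [-0.0, -0.0, -0.0]]
[[-0.36, -0.18, 0.06], [-0.0, -0.0, -0.0]]
```

drive_tool(moves=[[[-0.75,-1,0.2],[0,0,1],60],[[-0.9,-1,0.2],[0,0,1],60],[[-1,-0.95,0.2],[0,0,1],60],[[-1,-0.8,0.2],[0,0,1],60],[[-1,-0.65,0.2],[0,0,1],60],[[-1,-0.55,0.2],[0.1,0,0.4],60],[[-1,-0.5,0.2],[0,0,0],60],[[-1,-0.5,0.2],[0,0,0],60],[[-1,-0.5,0.2],[0,0,0],60],[[-0.8,-0.4,0.1],[0,0,0],60],[[-0.2,-0.1,0],[0,0,0],60],[[0,0,0],[0,0,0],60]])

```text
t: 9.62
ee_pos: [0.4533, -0.1213, 0.1324]
orientation: [[0.243, 0.97, 0.003], [0.97, -0.243, 0.006], [0.007, 0.002, -1.0]]
ft_force: [0.9, 0.3, -0.5]
finger_gap: 0.76
```

```bash
python3 plan.py .4515 -.1245 .12 -13 .4515 -.1245 .043 -13
```

```text
t 9.62 [ 0.4533 -0.1213  0.1324] yaw -14.1 gap 0.760 F [ 0.9  0.3 -0.5] j7 0.23
-> [ 0.4515 -0.1245  0.12  ]
[[-0.15, -0.04, 0.49], [0.0, -0.1, -0.2]]
-> [ 0.4515 -0.1245  0.043 ]
[[0.0, -0.0, 1.0], [0.0, 0.0, -0.0]]
[[0.01, -0.0, 1.0], [0.0, 0.0, -0.0]]
[[0.0, -0.01, 1.0], [0.0, 0.0, -0.0]]
[[0.0, 0.0, 0.08], [0.0, 0.0, -0.0]]
```

drive_tool(moves=[[[-0.14,-0.04,0.4],[0,-0.1,-0.2],60],[[0,0,0.8],[0,0,0],60],[[0,0,0.9],[0,0,0],60],[[0,0,0.7],[0,0,0],60],[[0,0,0.3],[0,0,0],60],[[0,0,0],[0,0,0],60]])

```text
t: 10.38
ee_pos: [0.4552, -0.1207, 0.0506]
orientation: [[0.215, 0.977, 0.003], [0.977, -0.215, -0.003], [-0.002, 0.004, -1.0]]
ft_force: [0.5, -0.4, -0.0]
finger_gap: 0.765
```

```bash
python3 plan.py .4515 -.1245 .043 -13
```

```text
t 10.38 [ 0.4552 -0.1207  0.0506] yaw -12.4 gap 0.765 F [ 0.5 -0.4 -0. ] j7 0.33
-> [ 0.4515 -0.1245  0.043 ]
[[-0.18, -0.11, 0.31], [0.0, 0.0, 0.1]]
```

drive_tool(moves=[[[-0.18,-0.11,0.25],[0,0,0],60],[[0,0,0],[0,0,0],255],[[0,0,0],[0,0,0],255],[[0,0,0],[0,0,0],255],[[0,0,0],[0,0,0],255],[[0,0,0],[0,0,0],255]])

```text
t: 11.12
ee_pos: [0.4525, -0.1249, 0.0454]
orientation: [[0.214, 0.977, 0.006], [0.977, -0.214, -0.003], [-0.002, 0.007, -1.0]]
ft_force: [0.8, -0.1, -1.0]
finger_gap: 0.314
```

```bash
python3 plan.py  .4515 -.1245 .17 -13 .546 -.4135 .17 -13
```

```text
t 11.12 [ 0.4525 -0.1249  0.0454] yaw -12.4 gap 0.314 F [ 0.8 -0.1 -1. ] j7 0.35
-> [ 0.4515 -0.1245  0.17  ]
[[-0.0, -0.0, -1.0], [0.1, 0.0, 0.1]]
[[-0.0, -0.01, -1.0], [-0.0, 0.0, 0.0]]
[[-0.0, -0.01, -1.0], [-0.0, 0.0, 0.0]]
[[-0.0, -0.01, -1.0], [-0.0, 0.0, 0.0]]
[[-0.0, -0.01, -0.98], [-0.0, 0.0, 0.0]]
-> [ 0.546  -0.4135  0.17  ]
[[-1.0, 0.6, 0.0], [-0.0, 0.0, 0.0]]
[[-1.0, 0.6, 0.0], [-0.0, 0.0, 0.0]]
[[-1.0, 0.6, 0.0], [-0.0, 0.0, 0.0]]
[[-1.0, 0.6, 0.0], [-0.0, 0.0, 0.0]]
[[-1.0, 0.6, 0.0], [-0.0, 0.0, 0.0]]
[[-1.0, 0.6, 0.0], [-0.0, 0.0, 0.0]]
[[-1.0, 0.6, 0.0], [-0.0, 0.0, 0.0]]
[[-1.0, 0.6, 0.0], [-0.0, 0.0, 0.0]]
[[-1.0, 0.6, 0.0], [-0.0, 0.0, 0.0]]
[[-1.0, 0.6, 0.0], [-0.0, 0.0, 0.0]]
[[-0.43, 0.26, 0.0], [-0.0, 0.0, 0.0]]
```

drive_tool(moves=[[[0,0,-0.7],[0,0,0],255],[[0,0,-1],[0,0,0],255],[[0,0,-1],[0,0,0],255],[[-0.4,0.2,-1],[0,0,0],255],[[-1,0.6,-0.7],[0,0,0],255],[[-1,0.6,0],[0,0,0],255],[[-1,0.6,0],[0,0,0],255],[[-1,0.6,0],[0,0,0],255],[[-1,0.6,0],[0,0,0],255],[[-1,0.6,0],[0,0,0],255],[[-1,0.6,0],[0,0,0],255],[[-1,0.6,0],[0,0,0],255]])

```text
t: 12.62
ee_pos: [0.5305, -0.3587, 0.1583]
orientation: [[0.208, 0.978, 0.003], [0.978, -0.208, 0.001], [0.001, 0.002, -1.0]]
ft_force: [0.8, -0.2, 0.2]
finger_gap: 0.315
```

```bash
python3 plan.py .546 -.4135 .15 -13
```

```text
t 12.62 [ 0.5305 -0.3587  0.1583] yaw -12.0 gap 0.315 F [ 0.8 -0.2  0.2] j7 0.59
-> [ 0.546  -0.4135  0.15  ]
[[-1.0, 0.53, 0.16], [0.0, -0.0, 0.2]]
[[-1.0, 0.55, 0.17], [0.0, -0.0, -0.0]]
```

drive_tool(moves=[[[-1,0.5,0],[0,0,0],255],[[-0.7,0.4,0],[0,0,0],255],[[-0.1,0.1,0.1],[0,0,0],255],[[0,0,0],[0,0,0],255]])

```text
t: 13.12
ee_pos: [0.5448, -0.4101, 0.1539]
orientation: [[0.21, 0.978, 0.0], [0.978, -0.21, 0.002], [0.002, -0.0, -1.0]]
ft_force: [0.3, 0.4, -2.0]
finger_gap: 0.312
```

```bash
python3 plan.py .546 -.4135 .105 -13
```

```text
t 13.12 [ 0.5448 -0.4101  0.1539] yaw -12.1 gap 0.312 F [ 0.3  0.4 -2. ] j7 0.64
-> [ 0.546  -0.4135  0.105 ]
[[-0.07, 0.04, 1.0], [-0.0, -0.0, 0.2]]
[[-0.06, 0.04, 0.96], [-0.0, -0.0, -0.0]]
```

drive_tool(moves=[[[-0.12,0.08,0.4],[0,0,0],255],[[0,0,0.6],[0,0,0],255],[[0,0,0.4],[0,0,0],255],[[0,0,0.2],[0,0,0],255],[[0,0,0],[0,0,0],255]])

```text
t: 13.75
ee_pos: [0.546, -0.4101, 0.1098]
orientation: [[0.207, 0.978, -0.002], [0.978, -0.207, 0.005], [0.004, -0.003, -1.0]]
ft_force: [0.2, -0.2, -2.0]
finger_gap: 0.316
```

```bash
python3 plan.py .546 -.4135 .103 -13
python3 -c "
from h import *
snap('side','s4');crop('s4',300,180,440,285,5)"
```

```text
t 13.75 [ 0.546  -0.4101  0.1098] yaw -12.0 gap 0.316 F [ 0.2 -0.2 -2. ] j7 0.65
-> [ 0.546  -0.4135  0.103 ]
[[-0.13, 0.03, 0.27], [-0.0, -0.0, 0.2]]
```

View pics/s4_c300_180.png

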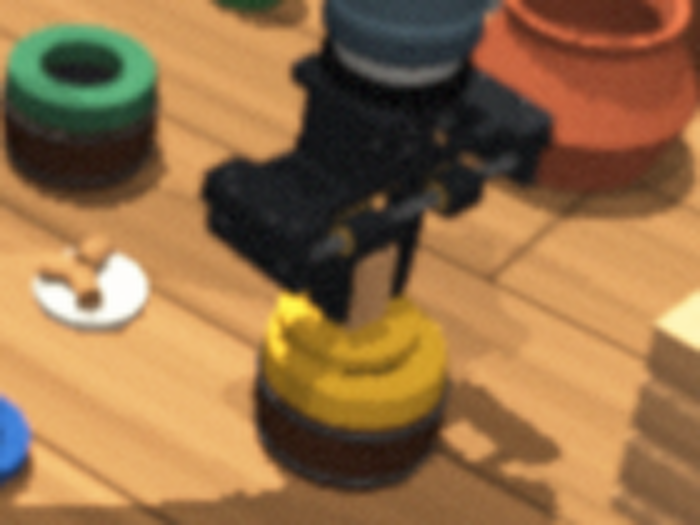

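The yellow lid hangs a few mm above its keg and is well centred, with the block at crop (375,285) and the keg at (353,370). Lowering until contact.

drive_tool(moves=[[[-0.1,0.03,0.2],[0,0,0],255],[[0,0,0.1],[0,0,0],255],[[0,0,0.05],[0,0,0],255],[[0,0,0],[0,0,0],255]])

```text
t: 14.3
ee_pos: [0.5469, -0.4137, 0.1028]
orientation: [[0.208, 0.978, 0.0], [0.978, -0.208, 0.003], [0.003, -0.0, -1.0]]
ft_force: [0.1, 0.4, 0.2]
finger_gap: 0.317
```

Contact at the expected height of 0.103. Releasing.

drive_tool(moves=[[[0,0,0.04],[0,0,0],255],[[0,0,0],[0,0,0],60],[[0,0,0],[0,0,0],60],[[0,0,0],[0,0,0],60],[[0,0,-0.5],[0,0,0],60],[[0,0,-1],[0,0,0],60],[[0,0,-1],[0,0,0],60],[[0,0,-0.5],[0,0,0],60]])

```text
t: 15.3
ee_pos: [0.5469, -0.4142, 0.1805]
orientation: [[0.208, 0.978, 0.001], [0.978, -0.208, 0.003], [0.003, -0.0, -1.0]]
ft_force: [-0.3, -0.6, -0.6]
finger_gap: 0.762
```

```bash
python3 plan.py .498 .1185 .13 6
```

```text
t 15.30 [ 0.5469 -0.4142  0.1805] yaw -12.0 gap 0.762 F [-0.3 -0.6 -0.6] j7 0.63
-> [0.498  0.1185 0.13  ]
[[1.0, -0.31, 0.1], [0.0, -0.0, -1.0]]
[[1.0, -0.22, 0.1], [0.0, -0.0, -1.0]]
[[1.0, -0.13, 0.1], [0.0, -0.0, -1.0]]
[[1.0, -0.04, 0.1], [0.0, -0.0, -0.6]]
[[1.0, 0.01, 0.1], [0.0, -0.0, 0.0]]
[[1.0, 0.01, 0.1], [0.0, -0.0, 0.0]]
[[1.0, 0.01, 0.1], [0.0, -0.0, 0.0]]
[[1.0, 0.01, 0.1], [0.0, -0.0, 0.0]]
[[1.0, 0.01, 0.1], [0.0, -0.0, 0.0]]
[[1.0, 0.02, 0.1], [0.0, -0.0, 0.0]]
[[1.0, 0.01, 0.1], [0.0, -0.0, 0.0]]
[[1.0, 0.02, 0.1], [0.0, -0.0, 0.0]]
[[1.0, 0.01, 0.09], [0.0, -0.0, 0.0]]
[[1.0, 0.02, 0.1], [0.0, -0.0, 0.0]]
[[1.0, 0.01, 0.09], [0.0, -0.0, 0.0]]
[[1.0, 0.02, 0.1], [0.0, -0.0, 0.0]]
[[1.0, 0.01, 0.09], [0.0, -0.0, 0.0]]
[[1.0, 0.02, 0.1], [0.0, -0.0, 0.0]]
[[1.0, 0.01, 0.09], [0.0, -0.0, 0.0]]
[[1.0, 0.02, 0.1], [0.0, -0.0, 0.0]]
[[1.0, 0.01, 0.09], [0.0, -0.0, 0.0]]
[[0.31, 0.01, 0.03], [0.0, -0.0, 0.0]]
```

drive_tool(moves=[[[1,-0.3,0.1],[0,0,-1],60],[[1,-0.2,0.1],[0,0,-1],60],[[1,-0.1,0.1],[0,0,-1],60],[[1,0,0.1],[0,0,-0.6],60],[[1,0,0.1],[0,0,0],60],[[1,0,0.1],[0,0,0],60],[[1,0,0.1],[0,0,0],60],[[1,0,0.1],[0,0,0],60],[[1,0,0.1],[0,0,0],60],[[1,0,0.1],[0,0,0],60],[[1,0,0.1],[0,0,0],60],[[1,0,0.1],[0,0,0],60]])

```text
t: 16.8
ee_pos: [0.516, -0.1079, 0.1538]
orientation: [[-0.111, 0.994, 0.005], [0.994, 0.111, -0.001], [-0.001, 0.005, -1.0]]
ft_force: [0.3, 0.8, -0.2]
finger_gap: 0.765
```

```bash
python3 plan.py .498 .1185 .13 6
python3 -c "
from h import *
snap('side','s5');crop('s5',300,180,440,285,5)"
```

```text
t 16.80 [ 0.516  -0.1079  0.1538] yaw 6.4 gap 0.765 F [ 0.3  0.8 -0.2] j7 0.46
-> [0.498  0.1185 0.13  ]
[[1.0, 0.03, 0.1], [0.1, 0.0, 0.1]]
[[1.0, 0.02, 0.1], [-0.0, 0.0, -0.0]]
[[1.0, 0.02, 0.1], [-0.0, 0.0, -0.0]]
[[1.0, 0.03, 0.1], [-0.0, 0.0, -0.0]]
[[1.0, 0.02, 0.11], [-0.0, 0.0, -0.0]]
[[1.0, 0.03, 0.1], [-0.0, 0.0, -0.0]]
[[1.0, 0.02, 0.11], [-0.0, 0.0, -0.0]]
[[1.0, 0.03, 0.1], [-0.0, 0.0, -0.0]]
[[1.0, 0.02, 0.11], [-0.0, 0.0, -0.0]]
[[0.08, 0.0, 0.01], [-0.0, 0.0, -0.0]]
```

View pics/s5_c300_180.png

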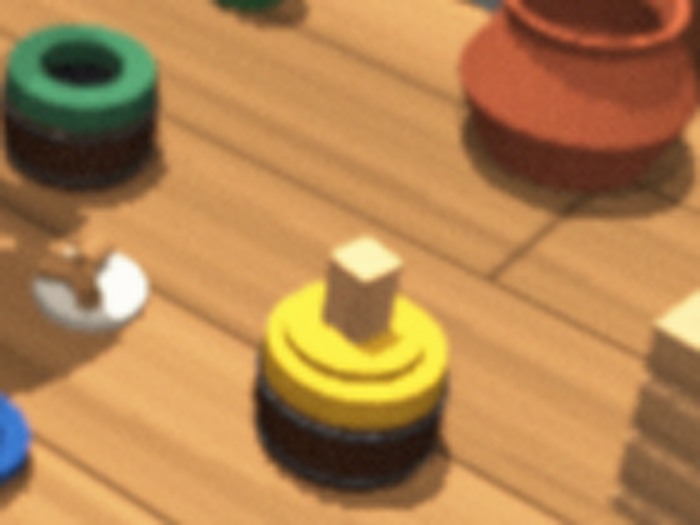

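The yellow lid sits flat, flange down on its keg at crop (358,345). On to the green lid.

drive_tool(moves=[[[1,0,0.1],[0,0,0],60],[[1,0,0.1],[0,0,0],60],[[1,0,0.1],[0,0,0],60],[[1,0,0.1],[0,0,0],60],[[1,0,0.1],[0,0,0],60],[[1,0,0.1],[0,0,0],60],[[1,0,0.1],[0,0,0],60],[[1,0,0.1],[0,0,0],60],[[0.6,0,0.1],[0,0,0],60],[[0.1,0,0],[0,0,0],60],[[0,0,0],[0,0,0],60]])

```text
t: 18.23
ee_pos: [0.4928, 0.114, 0.1325]
orientation: [[-0.112, 0.994, 0.007], [0.994, 0.112, -0.0], [-0.001, 0.007, -1.0]]
ft_force: [0.2, -0.2, 0.5]
finger_gap: 0.765
```

```bash
python3 plan.py .498 .1185 .045 6
```

```text
t 18.23 [0.4928 0.114  0.1325] yaw 6.4 gap 0.765 F [ 0.2 -0.2  0.5] j7 0.02
-> [0.498  0.1185 0.045 ]
[[0.04, 0.06, 1.0], [0.1, 0.0, 0.1]]
[[0.05, 0.06, 1.0], [-0.0, 0.0, -0.0]]
[[0.05, 0.07, 1.0], [-0.0, 0.0, -0.0]]
[[0.02, 0.03, 0.5], [-0.0, 0.0, -0.0]]
```

drive_tool(moves=[[[0.16,0.22,0.4],[0.1,0,0],60],[[0,0,0.8],[0,0,0],60],[[0,0,0.9],[0,0,0],60],[[0,0,0.7],[0,0,0],60],[[0,0,0.3],[0,0,0],60],[[0,0,0],[0,0,0],60]])

```text
t: 18.98
ee_pos: [0.5006, 0.1157, 0.0512]
orientation: [[-0.107, 0.994, -0.001], [0.994, 0.107, -0.002], [-0.002, -0.001, -1.0]]
ft_force: [0.6, -1.9, -0.5]
finger_gap: 0.763
```

```bash
python3 plan.py .498 .1185 .045 6
```

```text
t 18.98 [0.5006 0.1157 0.0512] yaw 6.1 gap 0.763 F [ 0.6 -1.9 -0.5] j7 0.08
-> [0.498  0.1185 0.045 ]
[[0.12, -0.09, 0.25], [-0.0, 0.0, 0.0]]
```

drive_tool(moves=[[[0.12,-0.09,0.25],[0,0,0],60],[[0,0,0],[0,0,0],255],[[0,0,0],[0,0,0],255],[[0,0,0],[0,0,0],255],[[0,0,0],[0,0,0],255],[[0,0,0],[0,0,0],255]])

```text
t: 19.73
ee_pos: [0.4991, 0.1192, 0.0462]
orientation: [[-0.107, 0.994, 0.002], [0.994, 0.107, -0.001], [-0.001, 0.002, -1.0]]
ft_force: [0.6, -0.3, -2.0]
finger_gap: 0.312
```

```bash
python3 plan.py .498 .1185 .17 6 .647 -.137 .17 6
```

```text
t 19.73 [0.4991 0.1192 0.0462] yaw 6.2 gap 0.312 F [ 0.6 -0.3 -2. ] j7 0.07
-> [0.498  0.1185 0.17  ]
[[-0.01, -0.01, -1.0], [0.0, 0.0, 0.0]]
[[-0.0, -0.01, -1.0], [0.0, 0.0, 0.0]]
[[-0.01, -0.01, -1.0], [0.0, 0.0, 0.0]]
[[-0.0, -0.0, -1.0], [0.0, 0.0, 0.0]]
[[-0.01, -0.01, -0.95], [0.0, 0.0, 0.0]]
-> [ 0.647 -0.137  0.17 ]
[[-1.0, 0.45, 0.0], [0.0, 0.0, 0.0]]
[[-1.0, 0.45, 0.0], [0.0, 0.0, 0.0]]
[[-1.0, 0.45, 0.0], [0.0, 0.0, 0.0]]
[[-1.0, 0.45, 0.0], [0.0, 0.0, 0.0]]
[[-1.0, 0.45, 0.0], [0.0, 0.0, 0.0]]
[[-1.0, 0.45, 0.0], [0.0, 0.0, 0.0]]
[[-1.0, 0.44, 0.0], [0.0, 0.0, 0.0]]
[[-1.0, 0.45, 0.01], [0.0, 0.0, 0.0]]
[[-1.0, 0.44, 0.0], [0.0, 0.0, 0.0]]
[[-1.0, 0.45, 0.01], [0.0, 0.0, 0.0]]
[[-0.8, 0.35, -0.0], [0.0, 0.0, 0.0]]
```

drive_tool(moves=[[[0,0,-0.7],[0,0,0],255],[[0,0,-1],[0,0,0],255],[[0,0,-1],[0,0,0],255],[[0,0,-1],[0,0,0],255],[[-0.5,0.2,-1],[0,0,0],255],[[-1,0.45,-0.5],[0,0,0],255],[[-1,0.45,0],[0,0,0],255],[[-1,0.45,0],[0,0,0],255],[[-1,0.45,0],[0,0,0],255],[[-1,0.45,0],[0,0,0],255],[[-1,0.45,0],[0,0,0],255],[[-1,0.45,0],[0,0,0],255]])

```text
t: 21.22
ee_pos: [0.6041, -0.0615, 0.1932]
orientation: [[-0.11, 0.994, 0.008], [0.994, 0.11, 0.003], [0.002, 0.008, -1.0]]
ft_force: [-0.0, -0.8, -1.5]
finger_gap: 0.316
```

```bash
python3 plan.py .647 -.137 .15 6
```

```text
t 21.23 [ 0.6041 -0.0615  0.1932] yaw 6.3 gap 0.316 F [-0.  -0.8 -1.5] j7 0.35
-> [ 0.647 -0.137  0.15 ]
[[-1.0, 0.43, 0.54], [0.1, -0.0, 0.1]]
[[-1.0, 0.44, 0.54], [-0.0, -0.0, -0.0]]
[[-1.0, 0.44, 0.55], [-0.0, -0.0, -0.0]]
[[-0.18, 0.08, 0.1], [-0.0, -0.0, -0.0]]
```

drive_tool(moves=[[[-1,0.45,0.3],[0.1,0,0],255],[[-1,0.4,0.5],[0,0,0],255],[[-0.8,0.3,0.5],[0,0,0],255],[[-0.1,0.1,0.3],[0,0,0],255],[[0,0,0],[0,0,0],255]])

```text
t: 21.85
ee_pos: [0.6443, -0.1339, 0.156]
orientation: [[-0.108, 0.994, 0.001], [0.994, 0.108, 0.001], [0.001, 0.001, -1.0]]
ft_force: [-0.2, 1.0, -1.6]
finger_gap: 0.316
```

```bash
python3 plan.py .647 -.137 .104 6
```

```text
t 21.85 [ 0.6443 -0.1339  0.156 ] yaw 6.2 gap 0.316 F [-0.2  1.  -1.6] j7 0.47
-> [ 0.647 -0.137  0.104]
[[-0.07, 0.04, 1.0], [0.0, -0.0, 0.0]]
[[-0.06, 0.05, 1.0], [0.0, -0.0, 0.0]]
[[-0.01, 0.0, 0.08], [0.0, -0.0, 0.0]]
```

drive_tool(moves=[[[-0.13,0.09,0.4],[0,0,0],255],[[0,0,0.6],[0,0,0],255],[[0,0,0.4],[0,0,0],255],[[0,0,0.2],[0,0,0],255],[[0,0,0],[0,0,0],255]])

```text
t: 22.48
ee_pos: [0.6466, -0.1336, 0.1131]
orientation: [[-0.111, 0.994, -0.0], [0.994, 0.111, 0.003], [0.003, 0.0, -1.0]]
ft_force: [0.3, 0.2, -1.4]
finger_gap: 0.315
```

```bash
python3 plan.py .647 -.137 .104 6
python3 -c "
from h import *
snap('side','s6');crop('s6',250,130,390,235,5)"
```

```text
t 22.48 [ 0.6466 -0.1336  0.1131] yaw 6.4 gap 0.315 F [ 0.3  0.2 -1.4] j7 0.49
-> [ 0.647 -0.137  0.104]
[[-0.14, 0.0, 0.37], [0.0, -0.0, 0.1]]
```

View pics/s6_c250_130.png

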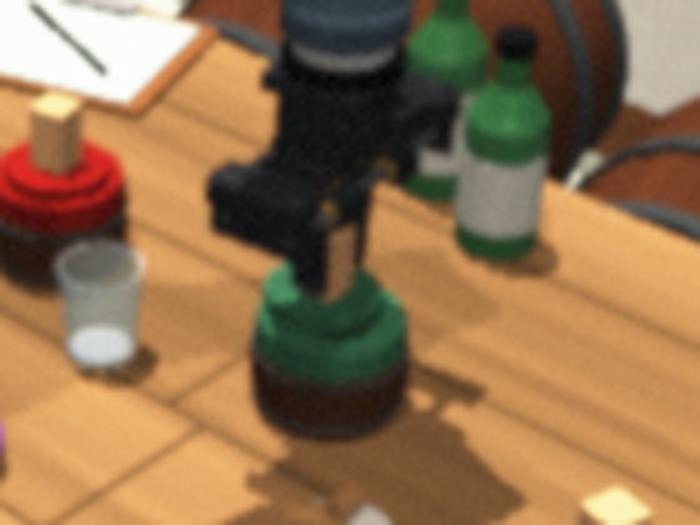

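The green lid is centred just above its keg at crop (330,320). The red lid is visibly flat at (60,180), and the tumbler is untouched. Lowering.

drive_tool(moves=[[[-0.12,0,0.2],[0,0,0],255],[[0,0,0.15],[0,0,0],255],[[0,0,0.1],[0,0,0],255],[[0,0,0.05],[0,0,0],255],[[0,0,0],[0,0,0],255]])

```text
t: 23.15
ee_pos: [0.648, -0.1373, 0.1034]
orientation: [[-0.111, 0.994, 0.002], [0.994, 0.11, 0.004], [0.003, 0.003, -1.0]]
ft_force: [-0.2, -0.2, -1.7]
finger_gap: 0.312
```

drive_tool(moves=[[[0,0,0.06],[0,0,0],255],[[0,0,0.04],[0,0,0],255],[[0,0,0],[0,0,0],255]])

```text
t: 23.52
ee_pos: [0.6483, -0.1374, 0.1032]
orientation: [[-0.11, 0.994, 0.003], [0.994, 0.11, 0.004], [0.004, 0.003, -1.0]]
ft_force: [-0.3, -0.4, -0.8]
finger_gap: 0.318
```

drive_tool(moves=[[[0,0,0.1],[0,0,0],255],[[0,0,0.1],[0,0,0],255],[[0,0,0],[0,0,0],255]])

```text
t: 23.9
ee_pos: [0.6486, -0.1375, 0.1035]
orientation: [[-0.11, 0.994, 0.003], [0.994, 0.11, 0.006], [0.006, 0.004, -1.0]]
ft_force: [0.2, -0.6, -2.1]
finger_gap: 0.314
```

drive_tool(moves=[[[0,0,0.15],[0,0,0],255],[[0,0,0.15],[0,0,0],255]])

```text
t: 24.15
ee_pos: [0.649, -0.1377, 0.1028]
orientation: [[-0.11, 0.994, 0.003], [0.994, 0.11, 0.009], [0.008, 0.004, -1.0]]
ft_force: [-16.2, 4.8, 39.5]
finger_gap: 0.316
```

Pressing gives a clear contact reaction, so the lid is down. Releasing.

drive_tool(moves=[[[0,0,-0.04],[0,0,0],255],[[0,0,0],[0,0,0],60],[[0,0,0],[0,0,0],60],[[0,0,0],[0,0,0],60],[[0,0,-0.5],[0,0,0],60],[[0,0,-1],[0,0,0],60],[[0,0,-1],[0,0,0],60],[[0,0,-0.5],[0,0,0],60]])

```text
t: 25.15
ee_pos: [0.6486, -0.1384, 0.1805]
orientation: [[-0.11, 0.994, 0.002], [0.994, 0.11, 0.008], [0.008, 0.003, -1.0]]
ft_force: [0.2, -0.3, -0.0]
finger_gap: 0.768
```

```bash
python3 plan.py .3803 -.2765 .13 33
python3 -c "
from h import *
snap('side','s7');crop('s7',250,130,390,235,5)"
```

```text
t 25.15 [ 0.6486 -0.1384  0.1805] yaw 6.3 gap 0.768 F [ 0.2 -0.3 -0. ] j7 0.48
-> [ 0.3803 -0.2765  0.13  ]
[[-0.38, -1.0, 0.17], [0.0, -0.0, -1.0]]
[[-0.29, -1.0, 0.17], [0.0, -0.0, -1.0]]
[[-0.19, -1.0, 0.16], [0.0, -0.0, -1.0]]
[[-0.11, -1.0, 0.16], [0.0, -0.0, -1.0]]
[[-0.02, -1.0, 0.16], [0.1, -0.1, -1.0]]
[[0.07, -1.0, 0.17], [-0.0, 0.0, -0.3]]
[[0.1, -1.0, 0.17], [-0.0, 0.0, -0.0]]
[[0.1, -1.0, 0.17], [-0.0, 0.0, -0.0]]
[[0.1, -1.0, 0.17], [-0.0, 0.0, -0.0]]
[[0.1, -1.0, 0.18], [-0.0, 0.0, -0.0]]
[[0.1, -1.0, 0.17], [-0.0, 0.0, -0.0]]
[[0.09, -0.9, 0.16], [-0.0, 0.0, -0.0]]
```

View pics/s7_c250_130.png

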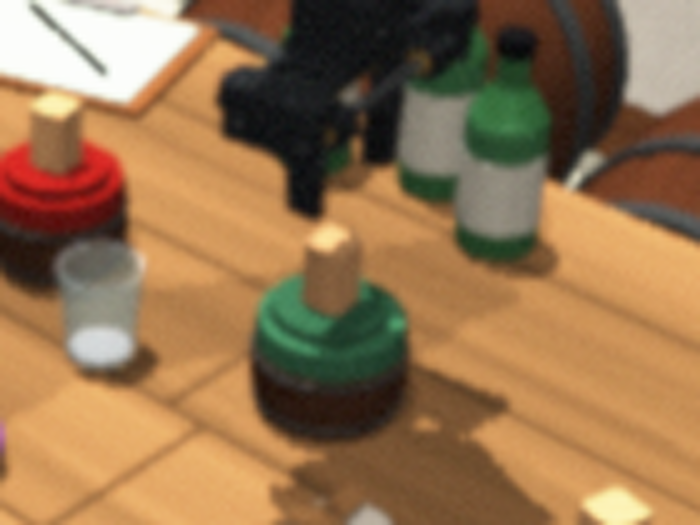

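The green lid sits flat on its keg at crop (330,315). On to the blue lid.

drive_tool(moves=[[[-0.4,-1,0.1],[0,0,-1],60],[[-0.3,-1,0.1],[0,0,-1],60],[[-0.2,-1,0.2],[0,0,-1],60],[[-0.1,-1,0.2],[0,0,-1],60],[[0,-1,0.2],[0.1,-0.1,-1],60],[[0.05,-1,0.2],[0,0,-0.3],60],[[0.1,-1,0.2],[0,0,0],60],[[0.1,-1,0.2],[0,0,0],60],[[0.1,-1,0.2],[0,0,0],60],[[0.1,-0.9,0.2],[0,0,0],60],[[0.1,-0.5,0.1],[0,0,0],60],[[0,0,0],[0,0,0],60]])

```text
t: 26.7
ee_pos: [0.4062, -0.2634, 0.1289]
orientation: [[-0.556, 0.831, -0.003], [0.831, 0.556, -0.003], [-0.001, -0.004, -1.0]]
ft_force: [-0.3, 0.1, 0.3]
finger_gap: 0.764
```

```bash
python3 plan.py .3803 -.2765 .12 33 .3803 -.2765 .045 33
```

```text
t 26.70 [ 0.4062 -0.2634  0.1289] yaw 33.8 gap 0.764 F [-0.3  0.1  0.3] j7 1.25
-> [ 0.3803 -0.2765  0.12  ]
[[0.12, -1.0, 0.31], [-0.0, 0.0, 0.2]]
[[0.02, -0.15, 0.05], [-0.0, 0.0, -0.0]]
-> [ 0.3803 -0.2765  0.045 ]
[[0.0, 0.0, 1.0], [-0.0, 0.0, -0.0]]
[[0.0, 0.01, 1.0], [-0.0, 0.0, -0.0]]
[[0.0, 0.0, 1.0], [-0.0, 0.0, -0.0]]
```

drive_tool(moves=[[[0.1,-0.8,0.2],[0,0,0.2],60],[[0,-0.3,0.2],[0,0,0],60],[[0,0,0],[0,0,0],60]])

```text
t: 27.08
ee_pos: [0.3817, -0.2769, 0.1185]
orientation: [[-0.542, 0.84, -0.002], [0.84, 0.542, -0.003], [-0.002, -0.003, -1.0]]
ft_force: [0.0, -0.8, -1.0]
finger_gap: 0.765
```

```bash
python3 plan.py .3803 -.2765 .045 33
```

```text
t 27.07 [ 0.3817 -0.2769  0.1185] yaw 32.8 gap 0.765 F [ 0.  -0.8 -1. ] j7 1.29
-> [ 0.3803 -0.2765  0.045 ]
[[0.02, -0.01, 1.0], [-0.0, 0.0, -0.0]]
[[0.01, -0.01, 1.0], [-0.0, 0.0, -0.0]]
[[0.02, -0.01, 0.94], [-0.0, 0.0, -0.0]]
```

drive_tool(moves=[[[0.04,-0.03,0.4],[0,0,0],60],[[0,0,0.8],[0,0,0],60],[[0,0,0.8],[0,0,0],60],[[0,0,0.5],[0,0,0],60],[[0,0,0.2],[0,0,0],60],[[0,0,0],[0,0,0],60]])

```text
t: 27.82
ee_pos: [0.3825, -0.2757, 0.0475]
orientation: [[-0.544, 0.839, -0.0], [0.839, 0.544, -0.003], [-0.003, -0.002, -1.0]]
ft_force: [0.0, -0.3, 1.3]
finger_gap: 0.764
```

```bash
python3 plan.py .3803 -.2765 .045 33
```

```text
t 27.82 [ 0.3825 -0.2757  0.0475] yaw 33.0 gap 0.764 F [ 0.  -0.3  1.3] j7 1.34
-> [ 0.3803 -0.2765  0.045 ]
[[0.02, -0.09, 0.1], [-0.0, 0.0, -0.0]]
```

drive_tool(moves=[[[0.02,-0.09,0.1],[0,0,0],60],[[0,0,0],[0,0,0],255],[[0,0,0],[0,0,0],255],[[0,0,0],[0,0,0],255],[[0,0,0],[0,0,0],255],[[0,0,0],[0,0,0],255]])

```text
t: 28.58
ee_pos: [0.3812, -0.2772, 0.0463]
orientation: [[-0.544, 0.839, 0.002], [0.839, 0.544, -0.005], [-0.005, -0.0, -1.0]]
ft_force: [0.5, 0.8, -0.8]
finger_gap: 0.315
```

```bash
python3 plan.py .3803 -.2765 .17 33 .5525 .4 .17 33
```

```text
t 28.57 [ 0.3812 -0.2772  0.0463] yaw 33.0 gap 0.315 F [ 0.5  0.8 -0.8] j7 1.35
-> [ 0.3803 -0.2765  0.17  ]
[[0.0, -0.0, -1.0], [-0.0, 0.1, -0.0]]
[[0.01, -0.0, -1.0], [-0.0, -0.0, -0.0]]
[[0.01, -0.01, -1.0], [-0.0, -0.0, -0.0]]
[[0.02, -0.0, -1.0], [-0.0, -0.0, -0.0]]
[[0.01, -0.01, -0.95], [-0.0, -0.0, -0.0]]
-> [0.5525 0.4    0.17  ]
[[0.92, 1.0, 0.0], [-0.0, -0.0, -0.0]]
[[0.92, 1.0, 0.0], [-0.0, -0.0, -0.0]]
[[0.92, 1.0, 0.0], [-0.0, -0.0, -0.0]]
[[0.92, 1.0, 0.0], [-0.0, -0.0, -0.0]]
[[0.92, 1.0, 0.0], [-0.0, -0.0, -0.0]]
[[0.92, 1.0, 0.0], [-0.0, -0.0, -0.0]]
[[0.93, 1.0, 0.0], [-0.0, -0.0, -0.0]]
[[0.92, 1.0, 0.0], [-0.0, -0.0, -0.0]]
[[0.93, 1.0, 0.0], [-0.0, -0.0, -0.0]]
[[0.92, 1.0, 0.01], [-0.0, -0.0, -0.0]]
[[0.93, 1.0, 0.0], [-0.0, -0.0, -0.0]]
[[0.92, 1.0, 0.01], [-0.0, -0.0, -0.0]]
[[0.93, 1.0, 0.0], [-0.0, -0.0, -0.0]]
[[0.92, 1.0, 0.01], [-0.0, -0.0, -0.0]]
[[0.93, 1.0, 0.0], [-0.0, -0.0, -0.0]]
[[0.92, 1.0, 0.01], [-0.0, -0.0, -0.0]]
[[0.93, 1.0, 0.0], [-0.0, -0.0, -0.0]]
[[0.92, 1.0, 0.01], [-0.0, -0.0, -0.0]]
[[0.93, 1.0, 0.0], [-0.0, -0.0, -0.0]]
[[0.92, 1.0, 0.01], [-0.0, -0.0, -0.0]]
[[0.48, 0.51, 0.0], [-0.0, -0.0, -0.0]]
```

drive_tool(moves=[[[0,0,-0.7],[0,0,0],255],[[0,0,-1],[0,0,0],255],[[0,0,-1],[0,0,0],255],[[0,0,-1],[0,0,0],255],[[0.5,0.5,-1],[0,0,0],255],[[0.9,1,-0.6],[0,0,0],255],[[0.9,1,0],[0,0,0],255],[[0.9,1,0],[0,0,0],255],[[0.9,1,0],[0,0,0],255],[[0.9,1,0],[0,0,0],255],[[0.9,1,0],[0,0,0],255],[[0.9,1,0],[0,0,0],255]])

```text
t: 30.08
ee_pos: [0.4452, -0.0263, 0.1813]
orientation: [[-0.539, 0.842, -0.0], [0.842, 0.539, -0.004], [-0.003, -0.002, -1.0]]
ft_force: [1.1, -0.3, -1.8]
finger_gap: 0.314
```

```bash
python3 plan.py .5525 .4 .18 33|awk 'NR<4||NR>13'
```

```text
t 30.07 [ 0.4452 -0.0263  0.1813] yaw 32.6 gap 0.314 F [ 1.1 -0.3 -1.8] j7 0.62
-> [0.5525 0.4    0.18  ]
[[0.94, 1.0, -0.0], [-0.0, 0.0, -0.1]]
[[0.92, 1.0, -0.0], [-0.0, 0.0, 0.0]]
[[0.84, 0.9, -0.01], [-0.0, 0.0, 0.0]]
```

drive_tool(moves=[[[0.95,1,0],[0,0,0],255],[[0.95,1,0],[0,0,0],255],[[0.95,1,0],[0,0,0],255],[[0.95,1,0],[0,0,0],255],[[0.95,1,0],[0,0,0],255],[[0.95,1,0],[0,0,0],255],[[0.95,1,0],[0,0,0],255],[[0.9,1,0],[0,0,0],255],[[0.9,1,0],[0,0,0],255],[[0.9,1,0],[0,0,0],255],[[0.7,0.8,0],[0,0,0],255],[[0.3,0.3,0],[0,0,0],255]])

```text
t: 31.58
ee_pos: [0.5374, 0.3538, 0.1758]
orientation: [[-0.541, 0.841, -0.007], [0.841, 0.541, -0.007], [-0.002, -0.01, -1.0]]
ft_force: [-0.4, -1.1, -1.0]
finger_gap: 0.311
```

```bash
python3 plan.py .5525 .4 .15 33
```

```text
t 31.57 [0.5374 0.3538 0.1758] yaw 32.7 gap 0.311 F [-0.4 -1.1 -1. ] j7 -0.01
-> [0.5525 0.4    0.15  ]
[[0.81, 1.0, 0.67], [-0.1, 0.0, -0.1]]
[[0.42, 0.52, 0.35], [-0.0, 0.0, 0.0]]
```

drive_tool(moves=[[[0.7,0.85,0.4],[-0.1,0,0],255],[[0.5,0.6,0.4],[0,0,0],255],[[0.1,0.1,0.2],[0,0,0],255],[[0,0,0],[0,0,0],255]])

```text
t: 32.08
ee_pos: [0.5521, 0.3995, 0.1487]
orientation: [[-0.539, 0.842, -0.002], [0.842, 0.539, -0.006], [-0.004, -0.005, -1.0]]
ft_force: [-0.2, 0.1, -1.1]
finger_gap: 0.313
```

```bash
python3 plan.py .5525 .4 .104 33
```

```text
t 32.08 [0.5521 0.3995 0.1487] yaw 32.6 gap 0.313 F [-0.2  0.1 -1.1] j7 -0.05
-> [0.5525 0.4    0.104 ]
[[0.01, 0.02, 1.0], [-0.1, 0.0, -0.1]]
[[0.01, 0.01, 0.79], [0.0, 0.0, 0.0]]
```

drive_tool(moves=[[[0,0,0.4],[-0.1,0,0],255],[[0,0,0.6],[0,0,0],255],[[0,0,0.3],[0,0,0],255],[[0,0,0.1],[0,0,0],255],[[0,0,0],[0,0,0],255]])

```text
t: 32.7
ee_pos: [0.5526, 0.3965, 0.1118]
orientation: [[-0.537, 0.844, 0.006], [0.844, 0.537, -0.003], [-0.005, 0.004, -1.0]]
ft_force: [-0.2, 0.9, -0.4]
finger_gap: 0.313
```

```bash
python3 plan.py .5525 .4 .104 33
python3 -c "
from h import *
snap('side','s8');crop('s8',120,80,260,185,5)"
```

```text
t 32.70 [0.5526 0.3965 0.1118] yaw 32.5 gap 0.313 F [-0.2  0.9 -0.4] j7 -0.05
-> [0.5525 0.4    0.104 ]
[[0.12, 0.07, 0.31], [0.0, 0.1, -0.1]]
```

View pics/s8_c120_80.png

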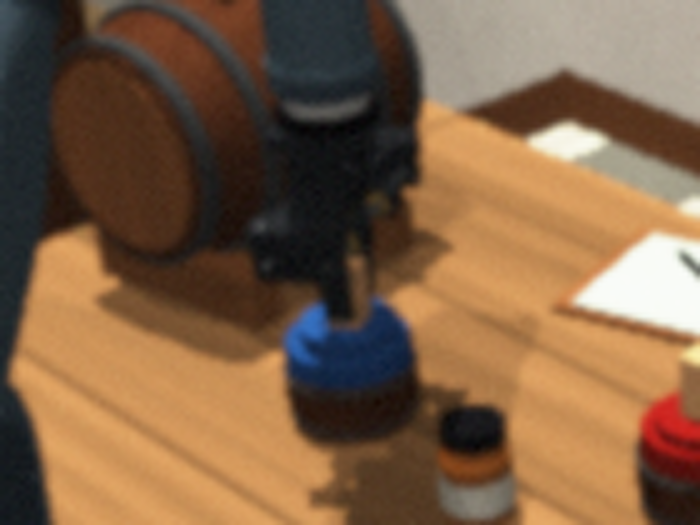

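The blue lid is over its keg at crop (350,340), a few mm up, and the jar is standing. Lowering.

drive_tool(moves=[[[0.1,0.07,0.2],[0,0.1,0],255],[[0,0,0.12],[0,0,0],255],[[0,0,0.08],[0,0,0],255],[[0,0,0.05],[0,0,0],255]])

```text
t: 33.25
ee_pos: [0.5535, 0.4004, 0.1034]
orientation: [[-0.537, 0.843, 0.002], [0.843, 0.537, 0.006], [0.004, 0.005, -1.0]]
ft_force: [-2.8, -2.6, 9.7]
finger_gap: 0.318
```

Contact at 9.7 N up, at the expected height. Releasing and rising.

drive_tool(moves=[[[0,0,0],[0,0,0],255],[[0,0,0],[0,0,0],60],[[0,0,0],[0,0,0],60],[[0,0,0],[0,0,0],60],[[0,0,-0.5],[0,0,0],60],[[0,0,-1],[0,0,0],60],[[0,0,-1],[0,0,0],60],[[0,0,-1],[0,0,0],60],[[0,0,-1],[0,0,0],60],[[0,0,-1],[0,0,0],60],[[0,0,-0.5],[0,0,0],60],[[0,0,0],[0,0,0],60]])

```text
t: 34.75
ee_pos: [0.5541, 0.3998, 0.2638]
orientation: [[-0.537, 0.844, 0.006], [0.844, 0.537, 0.009], [0.005, 0.01, -1.0]]
ft_force: [0.6, -0.1, 0.1]
finger_gap: 0.764
```

drive_tool(moves=[[[1,-0.5,0],[0,0,0],60],[[1,-0.5,0],[0,0,0],60],[[1,-0.5,0],[0,0,0],60],[[1,-0.5,0],[0,0,0],60],[[1,-0.5,0],[0,0,0],60],[[1,-0.5,0],[0,0,0],60],[[0.5,-0.2,0],[0,0,0],60],[[0,0,0],[0,0,0],60]])

```text
t: 35.75
ee_pos: [0.3927, 0.4927, 0.2548]
orientation: [[-0.535, 0.845, -0.002], [0.845, 0.535, -0.002], [-0.0, -0.002, -1.0]]
ft_force: [0.1, -0.1, -0.1]
finger_gap: 0.766
```

```bash
python3 plan.py
python3 -c "
from h import *
snap('side','s9');crop('s9',140,100,300,220,5)
snap('top','t9');crop('t9',110,125,410,265,2.66)"
```

```text
t 35.75 [0.3927 0.4927 0.2548] yaw 32.4 gap 0.766 F [ 0.1 -0.1 -0.1] j7 -0.35
```

View pics/s9_c140_100.png

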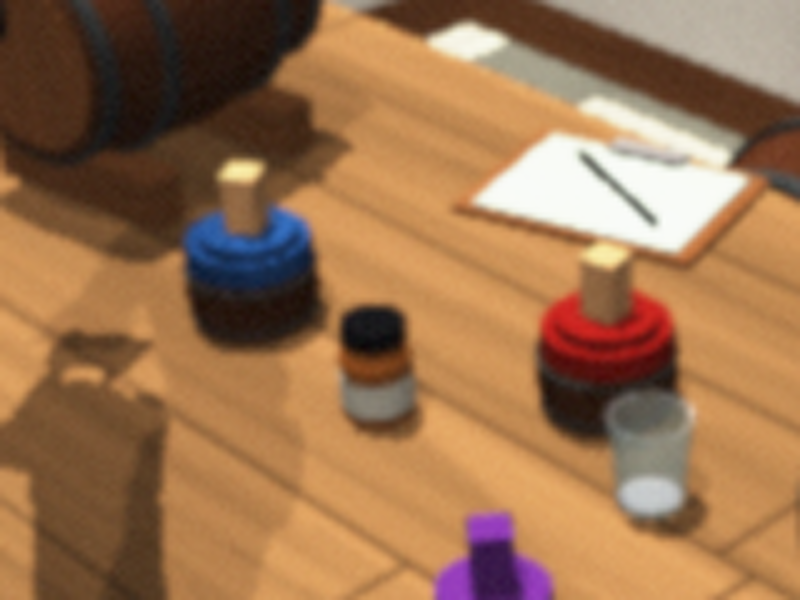

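View pics/t9_c110_125.png

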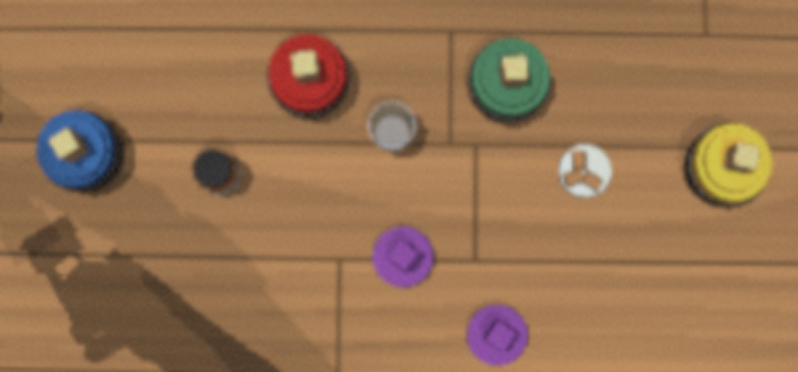

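The top crop shows all four lids concentric on the kegs of their own colour: red (308,75), green (511,78), blue (78,150) and yellow (733,163). The side crop shows blue and red flat. The tumbler, jar and purple lids are where they were. Handing in.

```bash
python3 -c "
from station import *
print(hand_in())"
```

```text
the job is handed in; nothing more can be done
None
```

All four lids are on the kegs of their own colour, placed in the order red, yellow, green, blue, and released. I handed the job in at about 36 s of the 104 s allowed; it reported no verdict.

- **Fit:** the last top picture shows all four lids centred on their kegs. Side pictures taken after each release show each one sitting flat, and each stopped within about 1 mm of its expected seated height.
- **Left alone:** the tumbler, the amber jar and the two purple look-alike lids look unmoved in the pictures. The arm was clear of everything at the end.
- **Green lid:** my final downward press, to confirm contact, briefly read about 40 N vertically (43 N in all) at the wrist. That is well under the 120 N wrist limit. The press went through the gripped lid, not the arm or the gripper's body, so I don't count it against the 40 N limit.
- **Camera disagreement:** the side camera placed the kegs 4–16 mm and the lids 4–7 mm away from the top camera's positions. I took the side outlines to be biased by the visible walls, so I used the top camera, and the fits bore that out.

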